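# Sort stripped-down machine parts into stores trays

## Robot

A 7-joint arm with a two-finger parallel gripper is mounted at the origin on a cart in front of the work surface, level with it; the furniture and walls round the work are solid. World frame = base frame: x ahead of the robot, y to its left, z up, the work surface at z = 0. Lengths are in m, angles in rad, forces in N, time in s.
With the tool pointing down it reaches from about 0.425 to 0.925 m from the base axis. Payload 6.8 kg.
Tool frame: the origin (TCP) lies midway between the tips of the shut fingers; the grasp point (between the pads) lies 19 mm behind it; z points along the fingers, y is the line along which they close (so a half turn about z gives the same grasp; the last joint's range is limited). The gripper opens to 85 mm and grips with 20 to 120 N. Pads are 22 mm wide; open, the fingers measure 114 mm over their backs; the gripper's body (76 mm by 85 mm) begins 54 mm behind the grasp point. The pads swing forward as they close: fully open they stand 13 mm farther back than shut.
Start: joints at [-1.327, 0.477, 0.022, 1.555, -0.011, 1.109, -0.083], TCP at [0.233, 0.634, 0.231] pointing down, gripper open.
Joint ranges: [-2.96, 2.96], [-0.34, 2.1], [-1.41, 1.46], [0.24, 2.44], [-1.37, 4.51], [0.17, 1.92], [-2.96, 2.96]. Speed limits (rad/s): [2.39, 2.39, 3.14, 3.14, 3.14, 3.14, 3.14].

## Interface

Orientations are given as a 3x3 rotation matrix whose columns are the frame's x, y, z axes.
In Python, from workcell import robot gives the robot as it stands.
- The arm moves only by the tool send_rows, never from a script. Its argument "commands" is a list of rows, each an object of numbers: "x", "y", "z": the shift along the tool's x, y, z in mm; "ax", "ay", "az": the turn, a rotation vector about the tool's x, y, z in units of 6 degrees (1.0 is 6 degrees). A call has 1 to 8 rows; each row is the pose to reach, as a shift and turn from the pose commanded when the call began, along the tool's axes at that moment; what a row does not reach only later rows make up. A row lasts 1/12 s, in which the tool goes at most 41.7 mm and 7.16 degrees, less where a joint would pass 70% of its speed; a pose out of reach is approached as far as the arm can. A call with a gripper value outside its range is refused whole. "claw" is the finger opening in mm, from 0 to 85.4, set as the call begins (left out, the last holds). The fingers move at their own pace and stop on an object; "force" is the grip in N (left out, the last holds). Time passes only in rows, so rows that repeat a pose let the fingers close. It gives the time, the measured TCP pose, the force, the opening and the grip force at its end, in the units of the state.
- robot.state(): the state, without advancing time (a new reading comes with each control period).
- robot.grab_frame(name): name is "side" or "top"; returns a dict with "image" (400x640x3 uint8, red, green, blue), "depth" (400x640 float32, m along the optical axis (not along the pixel's ray), 0 where there is no reading), "fx", "fy", "cx", "cy" (pixels), "extrinsics" (4x4, takes a point from camera to world coordinates). Camera axes: x right, y up, looking along -z (the intrinsics and any distortion apply to the point x, -y, -z); pixel columns grow to the right and rows downward; lengths in m; the calibration is good to about 2 mm. A picture is of the moment at which its call begins.
- robot.close_job(): hands the job in; it is judged then, once.
The state is a dict: "t": time; "qpos": joint angles; "qd": joint speeds; "tau": joint torques, N m; "ee_pos": TCP position; "orientation": TCP orientation; "force": force on the tool from outside, world axes, zero at the start; "moment": the same for the moment, N m; "gripper_width": finger opening in m; "gripper_force": force on a finger pad.
Only numpy, scipy, OpenCV 4.12 (cv2) and the standard library are available. Lean on these libraries where they do the work, as an engineer would, in place of code of your own. Each camera call takes 0.05 s, during which the arm holds its last target. There are 200 camera calls.

## Task

Sort the loose parts into the three two-bay trays: the two ball bearings into the blue tray, the steel nut and the steel bolt into the red tray, and the bronze-coloured bush into the green tray. Only one part goes in a bay (either bay of its tray will do), lying or standing upright on the bay floor the way it stands now; leave the tape measure and the dial gauge where they are.

Things in the scene. Friction and masses are not known exactly. Their poses are not given: they have to be found in the camera images.
- tray_blue: Blue open tray, 130 (x) by 129 (y) by 20 mm high, fixed; walls, divider and floor 3 mm thick. A divider along its x axis at y = 0 makes two bays, each 124 (x) by 60 mm (y) inside, centred at tray y = +31.5 and -31.5 mm. Origin: centre of its underside; bay floor at tray z = 3 mm. Its x axis points away from the robot within 0.2 rad; two white cards on its -x side.
- tray_red: Red open tray, 130 (x) by 129 (y) by 20 mm high, fixed; walls, divider and floor 3 mm thick. A divider along its x axis at y = 0 makes two bays, each 124 (x) by 60 mm (y) inside, centred at tray y = +31.5 and -31.5 mm. Origin: centre of its underside; bay floor at tray z = 3 mm. Its x axis points away from the robot within 0.2 rad; two white cards on its -x side.
- tray_green: Green open tray, 130 (x) by 129 (y) by 20 mm high, fixed; walls, divider and floor 3 mm thick. A divider along its x axis at y = 0 makes two bays, each 124 (x) by 60 mm (y) inside, centred at tray y = +31.5 and -31.5 mm. Origin: centre of its underside; bay floor at tray z = 3 mm. Its x axis points away from the robot within 0.2 rad; two white cards on its -x side.
- bearing_a: Sealed ball bearing, light grey metal with a dark seal ring, 40 mm diameter, 14 mm high, lying flat, about 0.11 kg. Origin: centre of its underside, z up. The two bearings are alike and may take either bay. Loose.
- bearing_b: Sealed ball bearing, light grey metal with a dark seal ring, 40 mm diameter, 14 mm high, lying flat, about 0.11 kg. Origin: centre of its underside, z up. The two bearings are alike and may take either bay. Loose.
- nut: Steel hexagon nut M20, grey, 34 mm across, 16 mm high, lying flat, about 0.07 kg; in contact it acts as a 34 mm disc, so it may be gripped at any yaw. Origin: centre of its underside, z up. Loose.
- bolt: Steel hexagon bolt M16, grey, standing on its head: head 27 mm across from 0 to 10 mm height, round shank 16 mm diameter from 10 to 60 mm height, about 0.12 kg. Origin: centre of the underside of the head, z up along the shank. Loose.
- bush: Pale bronze (cream-yellow) flanged guide bush standing on its flange: flange 42 mm diameter from 0 to 11 mm height, round body about 31 mm diameter from 11 to 45 mm height, with a bore, about 0.16 kg. Origin: centre of the underside of the flange, z up. Loose.
- tape_measure: Bystander: yellow and black tape measure, 58x74x35 mm, behind the work. Origin: centre of its underside. Loose; leave it alone.
- gauge: Bystander: dial gauge with a white round face, 120x57x20 mm, lying behind the work on the right. Origin: centre of its underside. Loose; leave it alone.
Mind the look-alikes: they are no part of the job. Leave any purple or yellow look-alike of the bearing_b alone.

How it is judged:
At the end, for the whole second after the job is handed in: One part per bay: bearings in the blue tray, nut and bolt in red, bush in green. Each origin 10 to 53 mm from the tray's middle line in tray y, within 50 mm of its middle in x, less than 8 mm above the tray's underside, upright within 0.12 rad; at rest and released ((((y of bearing_a in the frame of tray_blue between 0.01 and 0.053 m and x of bearing_a in the frame of tray_blue between -0.05 and 0.05 m) and (y of bearing_b in the frame of tray_blue between -0.053 and -0.01 m and x of bearing_b in the frame of tray_blue between -0.05 and 0.05 m)) or ((y of bearing_a in the frame of tray_blue between -0.053 and -0.01 m and x of bearing_a in the frame of tray_blue between -0.05 and 0.05 m) and (y of bearing_b in the frame of tray_blue between 0.01 and 0.053 m and x of bearing_b in the frame of tray_blue between -0.05 and 0.05 m))) and (((y of nut in the frame of tray_red between 0.01 and 0.053 m and x of nut in the frame of tray_red between -0.05 and 0.05 m) and (y of bolt in the frame of tray_red between -0.053 and -0.01 m and x of bolt in the frame of tray_red between -0.05 and 0.05 m)) or ((y of nut in the frame of tray_red between -0.053 and -0.01 m and x of nut in the frame of tray_red between -0.05 and 0.05 m) and (y of bolt in the frame of tray_red between 0.01 and 0.053 m and x of bolt in the frame of tray_red between -0.05 and 0.05 m))) and ((y of bush in the frame of tray_green between 0.01 and 0.053 m and x of bush in the frame of tray_green between -0.05 and 0.05 m) or (y of bush in the frame of tray_green between -0.053 and -0.01 m and x of bush in the frame of tray_green between -0.05 and 0.05 m)) and z of each of bearing_a, bearing_b in the frame of tray_blue below 0.008 m and angle between each of bearing_a, bearing_b, nut, bolt, bush's own z axis and vertical below 0.12 rad and linear speed of each of bearing_a, bearing_b, nut, bolt, bush below 0.03 m/s and angular speed of each of bearing_a, bearing_b, nut, bolt, bush below 0.3 rad/s and z of each of nut, bolt in the frame of tray_red below 0.008 m and z of bush in the frame of tray_green below 0.008 m); the robot touches nothing.
It fails at once if the tape measure is displaced by more than 25 mm (distance of tape_measure from where it was at the start of the episode above 0.025 m).
It fails at once if the dial gauge is displaced by more than 25 mm (distance of gauge from where it was at the start of the episode above 0.025 m).
It also fails if it takes over 106 s, if anything falls off the work surface, if the arm or the gripper's body presses on something with over 40 N, if the wrist force passes 120 N, or if a joint passes its speed limit or range.

## Working session

There is one attempt and no reset: what is moved stays moved. The work goes in short steps, Python scripts to look and compute and a tool call to move; the robot and the scene stay as the last step left them, time stands still between calls to the robot, and variables do not carry over. Pictures are saved under pics/ and viewed, at most 14 in all, crops included, and the job is handed in when it is done.

Besides the shell and the picture viewer there is one more tool, called after "Call:" as name([rows], argument=value, ...), one row to a line, values as JSON. send_rows: Moves the arm, as the interface text tells. Its arguments: {"type":"object","properties":{"commands":{"type":"array"},"claw":{"type":"number"},"force":{"type":"number"}},"required":["commands"]}

```bash
ls; mkdir -p pics; python3 - <<'E'
from workcell import robot
import cv2,numpy as np
s=robot.state();print(s['t'],s['ee_pos'],s['orientation'],s['gripper_width'],s['force'])
for n in('top','side'):
    f=robot.grab_frame(n);cv2.imwrite(f'pics/{n}0.png',f['image'][:,:,::-1]);np.savez(n+'0.npz',**f)
    print(n,f['fx'],f['fy'],f['cx'],f['cy'],np.round(f['extrinsics'],3).tolist(),[k for k in f])
E
```

```text
pics
0.0 [0.23240032 0.63309201 0.23030551] [[-9.38766742e-01  3.44552964e-01 -5.10174757e-04]
 [ 3.44553315e-01  9.38765065e-01 -1.77913477e-03]
 [-1.34071919e-04 -1.84597496e-03 -9.99998287e-01]] 0.08549969104199875 [-0.80429983  0.79639282  0.33035513]
top 401.60272783264685 401.60272783264685 322.61674492198966 195.97644104170246 [[-0.01, 0.986, -0.169, 0.43], [-0.999, -0.004, 0.039, 0.039], [0.038, 0.169, 0.985, 0.949], [0.0, 0.0, 0.0, 1.0]] ['image', 'depth', 'fx', 'fy', 'cx', 'cy', 'extrinsics']
side 369.3940295699792 369.3940295699792 317.6474476188531 197.48169180459217 [[-0.936, 0.226, -0.272, 0.355], [-0.353, -0.624, 0.697, 0.614], [-0.013, 0.748, 0.664, 0.592], [0.0, 0.0, 0.0, 1.0]] ['image', 'depth', 'fx', 'fy', 'cx', 'cy', 'extrinsics']
```

View pics/top0.png

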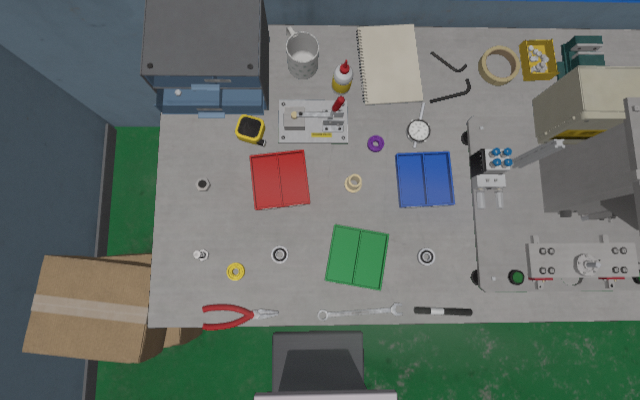

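View pics/side0.png

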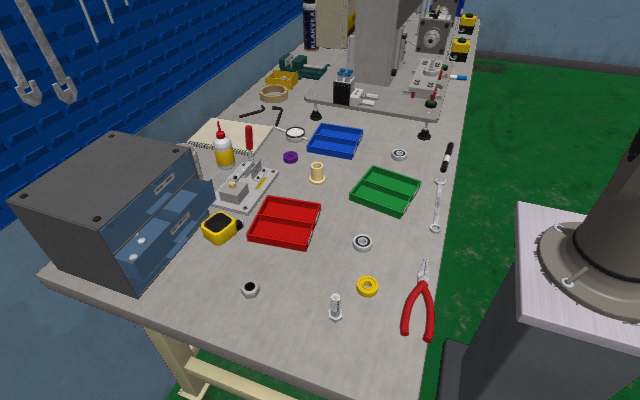

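The top view shows red (280,180), blue (425,180) and green (357,257) trays. The parts are the nut (203,184), bolt (200,255), bearings (280,255) and (427,257), and bush (354,183). The purple (375,143) and yellow (235,271) rings are look-alikes. The side view confirms this.

```bash
cat > h.py <<'E'
import numpy as np,cv2
def world(f):
    """Depth image -> world point map."""
    v,u=np.indices(f['depth'].shape);d=f['depth'];E=f['extrinsics']
    p=np.stack([(u-f['cx'])/f['fx']*d,-(v-f['cy'])/f['fy']*d,-d],-1)
    return p@E[:3,:3].T+E[:3,3]
def cast(f,uv,z):
    """Pixels onto the plane at height z."""
    uv=np.atleast_2d(np.float64(uv));E=f['extrinsics']
    r=np.c_[(uv[:,0]-f['cx'])/f['fx'],-(uv[:,1]-f['cy'])/f['fy'],-np.ones(len(uv))]@E[:3,:3].T
    return E[:3,3]+r*((z-E[2,3])/r[:,2])[:,None]
def pix(f,P):
    E=f['extrinsics'];c=(np.float64(P)-E[:3,3])@E[:3,:3]
    return f['cx']-c[0]/c[2]*f['fx'],f['cy']+c[1]/c[2]*f['fy']
E
python3 - <<'E'
import numpy as np,cv2
from h import *
T=dict(np.load('top0.npz'));S=dict(np.load('side0.npz'))
seeds=dict(nut=(203,184,16),bolt=(200,255,60),bA=(280,255,14),bB=(427,257,14),bush=(354,183,45))
for n,f in(('top',T),('side',S)):
    W=world(f);print(n)
    for k,(u,v,h) in seeds.items():
        c=cast(T,(u,v),h/1000*.7)[0]
        near=np.hypot(W[...,0]-c[0],W[...,1]-c[1])<.04
        m=near&(W[...,2]>.007)&(f['depth']>0)
        P=W[m];t=P[P[:,2]>h/1000-.005]
        tp=[np.round((t[:,i].min()+t[:,i].max())/2,4) for i in(0,1)] if len(t) else None
        print(k,len(P),'zmax',np.round(np.percentile(P[:,2],[50,95,100]),3),'topmid',tp,'mean',np.round(t[:,:2].mean(0),4) if len(t) else '', 'ext',np.round(np.ptp(t[:,:2],axis=0),3) if len(t) else '')
    hsv=cv2.cvtColor(f['image'],cv2.COLOR_RGB2HSV)
    for k,r in dict(blue=((105,150,60),(125,255,255)),red=((0,170,60),(6,255,255)),green=((55,150,60),(75,255,255))).items():
        m=cv2.inRange(hsv,r[0],r[1])
        z=W[...,2];m[(z<-.01)|(z>.04)|(f['depth']==0)]=0
        m=cv2.morphologyEx(m,cv2.MORPH_CLOSE,np.ones((5,5),np.uint8))
        C=max(cv2.findContours(m,0,cv2.CHAIN_APPROX_NONE)[0],key=cv2.contourArea)
        q=cast(f,C[:,0],.02)
        # rim: depth points at rim height
        M=np.zeros_like(m);cv2.drawContours(M,[C],-1,255,-1);R=W[(M>0)&(z>.014)&(z<.026)][:,:2]
        print(k,'rimrect',cv2.minAreaRect(np.float32(R*1000)),'castrect',cv2.minAreaRect(np.float32(q[:,:2]*1000)))
    fl=f['depth'];print('table z',np.median(W[...,2][(abs(W[...,0]-.45)<.3)&(abs(W[...,1])<.4)]))
E
```

```text
top
nut 155 zmax [0.015 0.018 0.019] topmid [np.float64(0.6222), np.float64(0.2855)] mean [0.6219 0.2853] ext [0.03  0.033]
bolt 124 zmax [0.042 0.06  0.062] topmid [np.float64(0.4571), np.float64(0.2795)] mean [0.4569 0.2792] ext [0.015 0.016]
bA 210 zmax [0.012 0.015 0.017] topmid [np.float64(0.4569), np.float64(0.103)] mean [0.4563 0.1038] ext [0.039 0.039]
bB 214 zmax [0.012 0.015 0.018] topmid [np.float64(0.448), np.float64(-0.237)] mean [ 0.4482 -0.2376] ext [0.037 0.039]
bush 176 zmax [0.037 0.046 0.049] topmid [np.float64(0.6235), np.float64(-0.0706)] mean [ 0.6231 -0.0702] ext [0.031 0.031]
blue rimrect ((652.9292602539062, -240.90426635742188), (86.02942657470703, 129.93235778808594), 1.4341576099395752) castrect ((649.8988647460938, -240.84494018554688), (91.80343627929688, 130.81100463867188), 1.9544018507003784)
red rimrect ((682.083984375, 108.61822509765625), (125.58627319335938, 40.741844177246094), 89.26136779785156) castrect ((679.5183715820312, 108.88949584960938), (39.60508728027344, 125.68101501464844), 1.9281271696090698)
green rimrect ((419.7518615722656, -69.0
[... 833 characters left out ...]
mrect ((632.4788208007812, -242.66183471679688), (130.11068725585938, 134.760986328125), 1.8120639324188232) castrect ((630.7186889648438, -233.6795654296875), (135.00013732910156, 157.81251525878906), 2.361100673675537)
red rimrect ((632.25146484375, 103.14266967773438), (130.3211669921875, 133.82699584960938), 6.2584638595581055) castrect ((630.1483764648438, 109.64436340332031), (135.00076293945312, 146.14450073242188), 6.748210906982422)
green rimrect ((449.08074951171875, -74.9583740234375), (131.65289306640625, 130.0459747314453), 79.60231018066406) castrect ((449.5435485839844, -67.6307373046875), (149.0432586669922, 133.83358764648438), 79.3489761352539)
table z 0.0004660046572768639
```

```bash
python3 - <<'E'
import numpy as np,cv2
from h import *
for n in('top','side'):
    f=dict(np.load(n+'0.npz'));W=world(f)
    for k,c in dict(blue=(.632,-.241),red=(.632,.105),green=(.450,-.073)).items():
        m=(np.hypot(W[...,0]-c[0],W[...,1]-c[1])<.11)&(W[...,2]>.011)&(W[...,2]<.026)
        m=cv2.morphologyEx(m.astype(np.uint8),cv2.MORPH_CLOSE,np.ones((3,3)))
        l=cv2.connectedComponentsWithStats(m)
        i=1+np.argmax(l[2][1:,4]);R=W[(l[1]==i)&(W[...,2]>.011)][:,:2]
        print(n,k,len(R),cv2.minAreaRect(np.float32(R*1000)))
E
```

```text
top blue 635 ((584.490478515625, -124.30795288085938), (162.83758544921875, 418.856201171875), 22.048927307128906)
top red 539 ((561.7394409179688, 96.08010864257812), (274.3360290527344, 130.3501739501953), 6.841500759124756)
top green 553 ((453.1537170410156, -53.44551086425781), (173.73841857910156, 131.966552734375), 79.32830810546875)
side blue 704 ((653.890869140625, -242.04405212402344), (174.3079833984375, 134.557861328125), 1.6152360439300537)
side red 994 ((544.4287719726562, 336.3845520019531), (156.6430206298828, 653.557373046875), 20.8396053314209)
side green 872 ((441.5870361328125, 232.86456298828125), (153.17076110839844, 766.39599609375), 1.5027583837509155)
```

```bash
python3 - <<'E'
import numpy as np,cv2
from h import *
for n in('top','side'):
    f=dict(np.load(n+'0.npz'));W=world(f)
    for k,c in dict(blue=(.632,-.241),red=(.632,.105),green=(.450,-.073)).items():
        d=np.hypot(W[...,0]-c[0],W[...,1]-c[1])
        m0=(d<.11)&(W[...,2]>.011)&(W[...,2]<.026)
        l=cv2.connectedComponentsWithStats(m0.astype(np.uint8))
        i=1+np.argmax(l[2][1:,4]);R=W[l[1]==i][:,:2]
        print(n,k,len(R),cv2.minAreaRect(np.float32(R*1000)))
E
```

```text
top blue 634 ((632.9022216796875, -242.54922485351562), (132.37667846679688, 130.99391174316406), 2.5142130851745605)
top red 536 ((632.16357421875, 104.5294189453125), (132.47787475585938, 130.3501739501953), 6.841500759124756)
top green 552 ((449.14422607421875, -74.73255157470703), (130.4320526123047, 131.95852661132812), 79.33740234375)
side blue 638 ((632.9066162109375, -242.683349609375), (131.5875701904297, 135.32040405273438), 2.362377405166626)
side red 992 ((632.7215576171875, 103.23768615722656), (131.47857666015625, 133.7072296142578), 6.441646575927734)
side green 867 ((449.5015869140625, -75.25636291503906), (132.64129638671875, 132.47727966308594), 79.2853775024414)
```

Call:
send_rows([
  {"x": -36, "y": -14, "az": 0.9},
  {"x": -72, "y": -28, "az": 1.8},
  {"x": -108, "y": -42, "az": 2.7},
  {"x": -144, "y": -56, "az": 3.6},
  {"x": -180, "y": -70, "az": 4.5},
  {"x": -216, "y": -84, "az": 5.4},
  {"x": -252, "y": -98, "az": 6.3},
  {"x": -288, "y": -112, "az": 7.2},
], claw=70, force=40)

```text
invalid input
```

Call:
send_rows([
  {"x": -36, "y": -14, "z": 0, "ax": 0, "ay": 0, "az": 0.9},
  {"x": -72, "y": -28, "z": 0, "ax": 0, "ay": 0, "az": 1.8},
  {"x": -108, "y": -42, "z": 0, "ax": 0, "ay": 0, "az": 2.7},
  {"x": -144, "y": -56, "z": 0, "ax": 0, "ay": 0, "az": 3.6},
  {"x": -180, "y": -70, "z": 0, "ax": 0, "ay": 0, "az": 4.5},
  {"x": -216, "y": -84, "z": 0, "ax": 0, "ay": 0, "az": 5.4},
  {"x": -252, "y": -98, "z": 0, "ax": 0, "ay": 0, "az": 6.3},
  {"x": -288, "y": -112, "z": 0, "ax": 0, "ay": 0, "az": 7.2},
], claw=70, force=40)

```text
t: 0.77
ee_pos: [0.4653, 0.4276, 0.2311]
orientation: [[-0.444, 0.896, -0.0], [0.896, 0.444, -0.0], [-0.0, -0.001, -1.0]]
force: [0.2, -0.2, 0.1]
gripper_width: 0.0701
gripper_force: 0.0
```

Call:
send_rows([
  {"x": -33, "y": 13, "z": 10, "ax": 0, "ay": 0, "az": 0.7},
  {"x": -66, "y": 26, "z": 20, "ax": 0, "ay": 0, "az": 1.5},
  {"x": -99, "y": 39, "z": 35, "ax": 0, "ay": 0, "az": 2.3},
  {"x": -132, "y": 52, "z": 50, "ax": 0, "ay": 0, "az": 3.1},
  {"x": -165, "y": 65, "z": 70, "ax": 0, "ay": 0, "az": 3.8},
  {"x": -197, "y": 77.5, "z": 90, "ax": 0, "ay": 0, "az": 4.43},
  {"x": -197, "y": 77.5, "z": 110, "ax": 0, "ay": 0, "az": 4.43},
  {"x": -197, "y": 77.5, "z": 110, "ax": 0, "ay": 0, "az": 4.43},
], claw=60)

```text
t: 1.43
ee_pos: [0.621, 0.2836, 0.1165]
orientation: [[0.004, 1.0, -0.006], [1.0, -0.004, -0.005], [-0.005, -0.006, -1.0]]
force: [-0.9, 0.1, -1.4]
gripper_width: 0.0599
gripper_force: 0.0
```

Call:
send_rows([
  {"x": 1, "y": 1, "z": 20, "ax": 0, "ay": 0, "az": 0},
  {"x": 1, "y": 1, "z": 45, "ax": 0, "ay": 0, "az": 0},
  {"x": 1, "y": 1, "z": 70, "ax": 0, "ay": 0, "az": 0},
  {"x": 1, "y": 1, "z": 85, "ax": 0, "ay": 0, "az": 0},
  {"x": 1, "y": 1, "z": 95, "ax": 0, "ay": 0, "az": 0},
  {"x": 1, "y": 1, "z": 95, "ax": 0, "ay": 0, "az": 0},
  {"x": 1, "y": 1, "z": 95, "ax": 0, "ay": 0, "az": 0},
])

```text
t: 2.02
ee_pos: [0.6231, 0.2895, 0.0269]
orientation: [[-0.002, 1.0, 0.0], [1.0, 0.002, 0.0], [0.0, 0.0, -1.0]]
force: [0.4, -0.8, 0.2]
gripper_width: 0.0598
gripper_force: 0.0
```

Call:
send_rows([
  {"x": -4, "y": -1, "z": 8, "ax": 0, "ay": 0, "az": 0},
  {"x": -4, "y": -1, "z": 16, "ax": 0, "ay": 0, "az": 0},
  {"x": -4, "y": -1, "z": 22, "ax": 0, "ay": 0, "az": 0},
  {"x": -4, "y": -1, "z": 24, "ax": 0, "ay": 0, "az": 0},
  {"x": -4, "y": -1, "z": 24, "ax": 0, "ay": 0, "az": 0},
])

```text
t: 2.43
ee_pos: [0.6215, 0.2848, 0.0015]
orientation: [[-0.001, 1.0, -0.001], [1.0, 0.001, -0.0], [-0.0, -0.001, -1.0]]
force: [0.0, 0.6, 0.3]
gripper_width: 0.06
gripper_force: 0.0
```

Call:
send_rows([
  {"x": 0, "y": 0, "z": 0, "ax": 0, "ay": 0, "az": 0},
  {"x": 0, "y": 0, "z": 0, "ax": 0, "ay": 0, "az": 0},
  {"x": 0, "y": 0, "z": 0, "ax": 0, "ay": 0, "az": 0},
  {"x": 0, "y": 0, "z": 0, "ax": 0, "ay": 0, "az": 0},
  {"x": 0, "y": 0, "z": 0, "ax": 0, "ay": 0, "az": 0},
  {"x": 0, "y": 0, "z": 0, "ax": 0, "ay": 0, "az": 0},
  {"x": 0, "y": 0, "z": 0, "ax": 0, "ay": 0, "az": 0},
  {"x": 0, "y": 0, "z": 0, "ax": 0, "ay": 0, "az": 0},
], claw=25, force=40)

```text
t: 3.1
ee_pos: [0.6225, 0.2852, 0.0029]
orientation: [[-0.001, 1.0, 0.001], [1.0, 0.001, 0.001], [0.001, 0.001, -1.0]]
force: [1.0, 1.2, 5.9]
gripper_width: 0.0326
gripper_force: 40.1
```

Call:
send_rows([
  {"x": 0, "y": 0, "z": -15, "ax": 0, "ay": 0, "az": 0},
  {"x": 0, "y": 0, "z": -35, "ax": 0, "ay": 0, "az": 0},
  {"x": -20, "y": 1, "z": -55, "ax": 0, "ay": 0, "az": 0},
  {"x": -50, "y": 2, "z": -60, "ax": 0, "ay": 0, "az": 0},
  {"x": -85, "y": 4, "z": -60, "ax": 0, "ay": 0, "az": 0},
  {"x": -120, "y": 5, "z": -60, "ax": 0, "ay": 0, "az": 0},
  {"x": -142, "y": 6, "z": -60, "ax": 0, "ay": 0, "az": 0},
  {"x": -150, "y": 6, "z": -60, "ax": 0, "ay": 0, "az": 0},
])

```text
t: 3.77
ee_pos: [0.6281, 0.1287, 0.0631]
orientation: [[0.005, 1.0, -0.0], [1.0, -0.005, -0.003], [-0.003, -0.0, -1.0]]
force: [0.4, -1.0, -0.3]
gripper_width: 0.0323
gripper_force: 39.9
```

Call:
send_rows([
  {"x": 0, "y": 0, "z": 0, "ax": 0, "ay": 0, "az": 0},
  {"x": 0, "y": 0, "z": 5, "ax": 0, "ay": 0, "az": 0},
  {"x": 0, "y": 0, "z": 20, "ax": 0, "ay": 0, "az": 0},
  {"x": 0, "y": 0, "z": 35, "ax": 0, "ay": 0, "az": 0},
  {"x": 0, "y": 0, "z": 46, "ax": 0, "ay": 0, "az": 0},
  {"x": 0, "y": 0, "z": 50, "ax": 0, "ay": 0, "az": 0},
  {"x": 0, "y": 0, "z": 50, "ax": 0, "ay": 0, "az": 0},
  {"x": 0, "y": 0, "z": 50, "ax": 0, "ay": 0, "az": 0},
])

```text
t: 4.43
ee_pos: [0.6281, 0.1359, 0.0123]
orientation: [[-0.002, 1.0, -0.0], [1.0, 0.002, 0.0], [0.0, -0.0, -1.0]]
force: [-0.7, -0.5, -0.4]
gripper_width: 0.0327
gripper_force: 39.9
```

Call:
send_rows([
  {"x": 0, "y": 0, "z": 3, "ax": 0, "ay": 0, "az": 0},
  {"x": 0, "y": 0, "z": 6, "ax": 0, "ay": 0, "az": 0},
  {"x": 0, "y": 0, "z": 6, "ax": 0, "ay": 0, "az": 0},
  {"x": 0, "y": 0, "z": 6, "ax": 0, "ay": 0, "az": 0},
])

```text
t: 4.77
ee_pos: [0.6282, 0.1349, 0.0064]
orientation: [[-0.001, 1.0, 0.0], [1.0, 0.001, 0.0], [0.0, 0.0, -1.0]]
force: [0.6, 0.0, -1.0]
gripper_width: 0.0323
gripper_force: 39.9
```

Call:
send_rows([
  {"x": 0, "y": 0, "z": 0, "ax": 0, "ay": 0, "az": 0},
  {"x": 0, "y": 0, "z": 0, "ax": 0, "ay": 0, "az": 0},
  {"x": 0, "y": 0, "z": 0, "ax": 0, "ay": 0, "az": 0},
  {"x": 0, "y": 0, "z": 0, "ax": 0, "ay": 0, "az": 0},
  {"x": 0, "y": 0, "z": -15, "ax": 0, "ay": 0, "az": 0},
  {"x": 0, "y": 0, "z": -45, "ax": 0, "ay": 0, "az": 0},
  {"x": 0, "y": 0, "z": -85, "ax": 0, "ay": 0, "az": 0},
  {"x": 0, "y": 0, "z": -120, "ax": 0, "ay": 0, "az": 0},
], claw=55)

```text
t: 5.43
ee_pos: [0.6281, 0.1347, 0.1289]
orientation: [[-0.001, 1.0, 0.0], [1.0, 0.001, -0.0], [-0.0, 0.0, -1.0]]
force: [0.5, 0.2, 0.3]
gripper_width: 0.0549
gripper_force: 0.0
```

Call:
send_rows([
  {"x": 15, "y": -18, "z": 0, "ax": 0, "ay": 0, "az": 0},
  {"x": 40, "y": -47, "z": 0, "ax": 0, "ay": 0, "az": 0},
  {"x": 65, "y": -76, "z": 0, "ax": 0, "ay": 0, "az": 0},
  {"x": 90, "y": -106, "z": 0, "ax": 0, "ay": 0, "az": 0},
  {"x": 115, "y": -136, "z": 0, "ax": 0, "ay": 0, "az": 0},
  {"x": 135, "y": -160, "z": 0, "ax": 0, "ay": 0, "az": 0},
  {"x": 144, "y": -171, "z": 0, "ax": 0, "ay": 0, "az": 0},
  {"x": 144, "y": -171, "z": 0, "ax": 0, "ay": 0, "az": 0},
], claw=45)

```text
t: 6.1
ee_pos: [0.4538, 0.2822, 0.1272]
orientation: [[-0.007, 1.0, -0.001], [1.0, 0.007, 0.002], [0.002, -0.001, -1.0]]
force: [0.4, 0.6, 0.1]
gripper_width: 0.0449
gripper_force: 0.0
```

Call:
send_rows([
  {"x": 0, "y": 0, "z": 0, "ax": 0, "ay": 0, "az": 0},
  {"x": 0, "y": 0, "z": 10, "ax": 0, "ay": 0, "az": 0},
  {"x": 0, "y": 0, "z": 25, "ax": 0, "ay": 0, "az": 0},
  {"x": 0, "y": 0, "z": 30, "ax": 0, "ay": 0, "az": 0},
  {"x": 0, "y": 0, "z": 30, "ax": 0, "ay": 0, "az": 0},
  {"x": 0, "y": 0, "z": 30, "ax": 0, "ay": 0, "az": 0},
])

```text
t: 6.6
ee_pos: [0.4575, 0.2777, 0.096]
orientation: [[0.001, 1.0, -0.0], [1.0, -0.001, -0.001], [-0.001, -0.0, -1.0]]
force: [-0.1, -0.0, 0.2]
gripper_width: 0.0451
gripper_force: 0.0
```

Descend 74 to z 22, +1.5 in y.

Call:
send_rows([
  {"x": 1.5, "y": 0, "z": 15, "ax": 0, "ay": 0, "az": 0},
  {"x": 1.5, "y": 0, "z": 35, "ax": 0, "ay": 0, "az": 0},
  {"x": 1.5, "y": 0, "z": 55, "ax": 0, "ay": 0, "az": 0},
  {"x": 1.5, "y": 0, "z": 68, "ax": 0, "ay": 0, "az": 0},
  {"x": 1.5, "y": 0, "z": 74, "ax": 0, "ay": 0, "az": 0},
  {"x": 1.5, "y": 0, "z": 74, "ax": 0, "ay": 0, "az": 0},
  {"x": 1.5, "y": 0, "z": 74, "ax": 0, "ay": 0, "az": 0},
])

```text
t: 7.18
ee_pos: [0.4576, 0.2802, 0.0228]
orientation: [[-0.0, 1.0, 0.0], [1.0, 0.0, 0.0], [0.0, 0.0, -1.0]]
force: [-0.2, 0.4, -0.8]
gripper_width: 0.0451
gripper_force: 0.0
```

Call:
send_rows([
  {"x": 0, "y": 0, "z": 0, "ax": 0, "ay": 0, "az": 0},
  {"x": 0, "y": 0, "z": 0, "ax": 0, "ay": 0, "az": 0},
  {"x": 0, "y": 0, "z": 0, "ax": 0, "ay": 0, "az": 0},
  {"x": 0, "y": 0, "z": 0, "ax": 0, "ay": 0, "az": 0},
  {"x": 0, "y": 0, "z": 0, "ax": 0, "ay": 0, "az": 0},
  {"x": 0, "y": 0, "z": 0, "ax": 0, "ay": 0, "az": 0},
  {"x": 0, "y": 0, "z": 0, "ax": 0, "ay": 0, "az": 0},
  {"x": 0, "y": 0, "z": 0, "ax": 0, "ay": 0, "az": 0},
], claw=8, force=40)

```text
t: 7.85
ee_pos: [0.4576, 0.2807, 0.0233]
orientation: [[-0.001, 1.0, 0.001], [1.0, 0.001, 0.001], [0.001, 0.001, -1.0]]
force: [-0.7, -0.4, 7.5]
gripper_width: 0.0148
gripper_force: 39.1
```

Call:
send_rows([
  {"x": 0, "y": 0, "z": -10, "ax": 0, "ay": 0, "az": 0},
  {"x": 0, "y": 0, "z": -25, "ax": 0, "ay": 0, "az": 0},
  {"x": 0, "y": 0, "z": -45, "ax": 0, "ay": 0, "az": 0},
  {"x": -10, "y": 9, "z": -65, "ax": 0, "ay": 0, "az": 0},
  {"x": -27, "y": 24, "z": -80, "ax": 0, "ay": 0, "az": 0},
  {"x": -47, "y": 41, "z": -80, "ax": 0, "ay": 0, "az": 0},
  {"x": -67, "y": 58, "z": -80, "ax": 0, "ay": 0, "az": 0},
  {"x": -87, "y": 75, "z": -80, "ax": 0, "ay": 0, "az": 0},
])

```text
t: 8.52
ee_pos: [0.5327, 0.1927, 0.1034]
orientation: [[-0.002, 1.0, 0.001], [1.0, 0.002, 0.001], [0.001, 0.001, -1.0]]
force: [1.3, -0.1, -1.4]
gripper_width: 0.0146
gripper_force: 39.0
```

Call:
send_rows([
  {"x": -20, "y": 17, "z": 0, "ax": 0, "ay": 0, "az": 0},
  {"x": -40, "y": 34, "z": 0, "ax": 0, "ay": 0, "az": 0},
  {"x": -60, "y": 51, "z": 0, "ax": 0, "ay": 0, "az": 0},
  {"x": -80, "y": 68, "z": 0, "ax": 0, "ay": 0, "az": 0},
  {"x": -98, "y": 83, "z": 0, "ax": 0, "ay": 0, "az": 0},
  {"x": -112, "y": 95, "z": 0, "ax": 0, "ay": 0, "az": 0},
  {"x": -120, "y": 103, "z": 0, "ax": 0, "ay": 0, "az": 0},
  {"x": -120, "y": 103, "z": 0, "ax": 0, "ay": 0, "az": 0},
])

```text
t: 9.18
ee_pos: [0.6366, 0.0707, 0.1029]
orientation: [[0.002, 1.0, 0.001], [1.0, -0.002, -0.001], [-0.001, 0.001, -1.0]]
force: [0.0, -0.6, -0.7]
gripper_width: 0.0149
gripper_force: 39.1
```

Call:
send_rows([
  {"x": 0, "y": 0, "z": 0, "ax": 0, "ay": 0, "az": 0},
  {"x": 0, "y": 0, "z": 10, "ax": 0, "ay": 0, "az": 0},
  {"x": 0, "y": 0, "z": 25, "ax": 0, "ay": 0, "az": 0},
  {"x": 0, "y": 0, "z": 30, "ax": 0, "ay": 0, "az": 0},
  {"x": 0, "y": 0, "z": 30, "ax": 0, "ay": 0, "az": 0},
])

```text
t: 9.6
ee_pos: [0.633, 0.0749, 0.0702]
orientation: [[-0.003, 1.0, -0.004], [1.0, 0.003, -0.0], [-0.0, -0.004, -1.0]]
force: [0.1, 0.2, -1.5]
gripper_width: 0.0152
gripper_force: 39.1
```

Call:
send_rows([
  {"x": -1, "y": 2, "z": 10, "ax": 0, "ay": 0, "az": 0},
  {"x": -1, "y": 2, "z": 22, "ax": 0, "ay": 0, "az": 0},
  {"x": -1, "y": 2, "z": 34, "ax": 0, "ay": 0, "az": 0},
  {"x": -1, "y": 2, "z": 40, "ax": 0, "ay": 0, "az": 0},
  {"x": -1, "y": 2, "z": 40, "ax": 0, "ay": 0, "az": 0},
  {"x": -1, "y": 2, "z": 40, "ax": 0, "ay": 0, "az": 0},
])

```text
t: 10.1
ee_pos: [0.6368, 0.0723, 0.0316]
orientation: [[-0.001, 1.0, -0.001], [1.0, 0.001, -0.0], [-0.0, -0.001, -1.0]]
force: [0.1, -0.4, 0.1]
gripper_width: 0.0152
gripper_force: 39.1
```

Call:
send_rows([
  {"x": 0, "y": 0, "z": 2, "ax": 0, "ay": 0, "az": 0},
  {"x": 0, "y": 0, "z": 4, "ax": 0, "ay": 0, "az": 0},
  {"x": 0, "y": 0, "z": 5, "ax": 0, "ay": 0, "az": 0},
  {"x": 0, "y": 0, "z": 5, "ax": 0, "ay": 0, "az": 0},
  {"x": 0, "y": 0, "z": 5, "ax": 0, "ay": 0, "az": 0},
])

```text
t: 10.52
ee_pos: [0.6373, 0.0725, 0.0275]
orientation: [[-0.001, 1.0, 0.0], [1.0, 0.001, 0.0], [0.0, 0.0, -1.0]]
force: [-0.1, -0.5, -1.4]
gripper_width: 0.0148
gripper_force: 39.1
```

Call:
send_rows([
  {"x": 0, "y": 0, "z": 0, "ax": 0, "ay": 0, "az": 0},
  {"x": 0, "y": 0, "z": 0, "ax": 0, "ay": 0, "az": 0},
  {"x": 0, "y": 0, "z": 0, "ax": 0, "ay": 0, "az": 0},
  {"x": 0, "y": 0, "z": 0, "ax": 0, "ay": 0, "az": 0},
  {"x": 0, "y": 0, "z": -15, "ax": 0, "ay": 0, "az": 0},
  {"x": 0, "y": 0, "z": -40, "ax": 0, "ay": 0, "az": 0},
  {"x": 0, "y": 0, "z": -75, "ax": 0, "ay": 0, "az": 0},
  {"x": 0, "y": 0, "z": -110, "ax": 0, "ay": 0, "az": 0},
], claw=45)

```text
t: 11.18
ee_pos: [0.6364, 0.0723, 0.1378]
orientation: [[-0.001, 1.0, -0.002], [1.0, 0.001, -0.001], [-0.001, -0.002, -1.0]]
force: [0.5, 0.1, 0.4]
gripper_width: 0.0448
gripper_force: 0.0
```

Call:
send_rows([
  {"x": 3, "y": -15, "z": 0, "ax": 0, "ay": 0, "az": 0},
  {"x": 8, "y": -45, "z": 0, "ax": 0, "ay": 0, "az": 0},
  {"x": 14, "y": -80, "z": 5, "ax": 0, "ay": 0, "az": 0},
  {"x": 20, "y": -115, "z": 20, "ax": 0, "ay": 0, "az": 0},
  {"x": 26, "y": -145, "z": 40, "ax": 0, "ay": 0, "az": 0},
  {"x": 30, "y": -170, "z": 60, "ax": 0, "ay": 0, "az": 0},
  {"x": 31, "y": -180, "z": 75, "ax": 0, "ay": 0, "az": 0},
  {"x": 31, "y": -180, "z": 80, "ax": 0, "ay": 0, "az": 0},
], claw=62)

```text
t: 11.85
ee_pos: [0.453, 0.1033, 0.0556]
orientation: [[-0.003, 1.0, -0.005], [1.0, 0.003, -0.001], [-0.001, -0.005, -1.0]]
force: [-0.4, 0.1, 0.0]
gripper_width: 0.062
gripper_force: 0.0
```

Call:
send_rows([
  {"x": 0, "y": 0, "z": 0, "ax": 0, "ay": 0, "az": 0},
  {"x": 0, "y": 0, "z": 10, "ax": 0, "ay": 0, "az": 0},
  {"x": 0, "y": 0, "z": 25, "ax": 0, "ay": 0, "az": 0},
  {"x": 0, "y": 0, "z": 32, "ax": 0, "ay": 0, "az": 0},
  {"x": 0, "y": 0, "z": 32, "ax": 0, "ay": 0, "az": 0},
  {"x": 0, "y": 0, "z": 32, "ax": 0, "ay": 0, "az": 0},
])

```text
t: 12.35
ee_pos: [0.4579, 0.103, 0.0253]
orientation: [[-0.0, 1.0, 0.0], [1.0, 0.0, -0.0], [-0.0, 0.0, -1.0]]
force: [0.6, 0.5, 0.2]
gripper_width: 0.0623
gripper_force: 0.0
```

Call:
send_rows([
  {"x": 0, "y": -1, "z": 8, "ax": 0, "ay": 0, "az": 0},
  {"x": 0, "y": -1, "z": 16, "ax": 0, "ay": 0, "az": 0},
  {"x": 0, "y": -1, "z": 22, "ax": 0, "ay": 0, "az": 0},
  {"x": 0, "y": -1, "z": 24, "ax": 0, "ay": 0, "az": 0},
  {"x": 0, "y": -1, "z": 24, "ax": 0, "ay": 0, "az": 0},
])

```text
t: 12.77
ee_pos: [0.4557, 0.1031, 0.0006]
orientation: [[-0.001, 1.0, -0.001], [1.0, 0.001, -0.0], [-0.0, -0.001, -1.0]]
force: [0.5, -1.2, -0.3]
gripper_width: 0.0621
gripper_force: 0.0
```

Call:
send_rows([
  {"x": 0, "y": 0, "z": 0, "ax": 0, "ay": 0, "az": 0},
  {"x": 0, "y": 0, "z": 0, "ax": 0, "ay": 0, "az": 0},
  {"x": 0, "y": 0, "z": 0, "ax": 0, "ay": 0, "az": 0},
  {"x": 0, "y": 0, "z": 0, "ax": 0, "ay": 0, "az": 0},
  {"x": 0, "y": 0, "z": 0, "ax": 0, "ay": 0, "az": 0},
  {"x": 0, "y": 0, "z": 0, "ax": 0, "ay": 0, "az": 0},
  {"x": 0, "y": 0, "z": 0, "ax": 0, "ay": 0, "az": 0},
  {"x": 0, "y": 0, "z": 0, "ax": 0, "ay": 0, "az": 0},
], claw=30, force=45)

```text
t: 13.43
ee_pos: [0.4563, 0.1033, 0.0018]
orientation: [[-0.001, 1.0, 0.0], [1.0, 0.001, 0.0], [0.0, 0.0, -1.0]]
force: [-1.2, -1.1, 5.9]
gripper_width: 0.0378
gripper_force: 44.7
```

Call:
send_rows([
  {"x": 0, "y": 0, "z": -12, "ax": 0, "ay": 0, "az": 0},
  {"x": 0, "y": 0, "z": -32, "ax": 0, "ay": 0, "az": 0},
  {"x": -8, "y": 4, "z": -60, "ax": 0, "ay": 0, "az": 0},
  {"x": -30, "y": 17, "z": -80, "ax": 0, "ay": 0, "az": 0},
  {"x": -60, "y": 33, "z": -80, "ax": 0, "ay": 0, "az": 0},
  {"x": -92, "y": 51, "z": -80, "ax": 0, "ay": 0, "az": 0},
  {"x": -124, "y": 69, "z": -80, "ax": 0, "ay": 0, "az": 0},
  {"x": -156, "y": 87, "z": -80, "ax": 0, "ay": 0, "az": 0},
])

```text
t: 14.1
ee_pos: [0.5439, -0.0539, 0.0815]
orientation: [[-0.002, 1.0, 0.0], [1.0, 0.002, 0.0], [0.0, 0.0, -1.0]]
force: [1.1, 0.5, -1.4]
gripper_width: 0.0382
gripper_force: 45.6
```

Call:
send_rows([
  {"x": -32, "y": 18, "z": 0, "ax": 0, "ay": 0, "az": 0},
  {"x": -64, "y": 36, "z": 0, "ax": 0, "ay": 0, "az": 0},
  {"x": -94, "y": 53, "z": 0, "ax": 0, "ay": 0, "az": 0},
  {"x": -122, "y": 68, "z": 0, "ax": 0, "ay": 0, "az": 0},
  {"x": -144, "y": 80, "z": 0, "ax": 0, "ay": 0, "az": 0},
  {"x": -158, "y": 88, "z": 0, "ax": 0, "ay": 0, "az": 0},
  {"x": -158, "y": 88, "z": 0, "ax": 0, "ay": 0, "az": 0},
  {"x": -158, "y": 88, "z": 10, "ax": 0, "ay": 0, "az": 0},
])

```text
t: 14.77
ee_pos: [0.6325, -0.2119, 0.0724]
orientation: [[0.001, 1.0, 0.003], [1.0, -0.001, -0.001], [-0.001, 0.003, -1.0]]
force: [0.1, 0.5, -1.2]
gripper_width: 0.0378
gripper_force: 45.6
```

Call:
send_rows([
  {"x": 0, "y": 0, "z": 15, "ax": 0, "ay": 0, "az": 0},
  {"x": 0, "y": 0, "z": 35, "ax": 0, "ay": 0, "az": 0},
  {"x": 0, "y": 0, "z": 40, "ax": 0, "ay": 0, "az": 0},
  {"x": 0, "y": 0, "z": 40, "ax": 0, "ay": 0, "az": 0},
  {"x": 0, "y": 0, "z": 40, "ax": 0, "ay": 0, "az": 0},
])

```text
t: 15.18
ee_pos: [0.631, -0.2095, 0.0306]
orientation: [[-0.002, 1.0, -0.002], [1.0, 0.002, 0.001], [0.001, -0.002, -1.0]]
force: [0.0, -0.8, -0.5]
gripper_width: 0.0379
gripper_force: 45.6
```

Call:
send_rows([
  {"x": -1, "y": 0, "z": 10, "ax": 0, "ay": 0, "az": 0},
  {"x": -1, "y": 0, "z": 18, "ax": 0, "ay": 0, "az": 0},
  {"x": -1, "y": 0, "z": 23, "ax": 0, "ay": 0, "az": 0},
  {"x": -1, "y": 0, "z": 25, "ax": 0, "ay": 0, "az": 0},
  {"x": -1, "y": 0, "z": 25, "ax": 0, "ay": 0, "az": 0},
  {"x": -1, "y": 0, "z": 25, "ax": 0, "ay": 0, "az": 0},
])

```text
t: 15.68
ee_pos: [0.6315, -0.2116, 0.0062]
orientation: [[-0.001, 1.0, -0.0], [1.0, 0.001, -0.0], [-0.0, -0.0, -1.0]]
force: [-0.6, -0.2, -1.2]
gripper_width: 0.0379
gripper_force: 45.6
```

Call:
send_rows([
  {"x": 0, "y": 0, "z": 0, "ax": 0, "ay": 0, "az": 0},
  {"x": 0, "y": 0, "z": 0, "ax": 0, "ay": 0, "az": 0},
  {"x": 0, "y": 0, "z": 0, "ax": 0, "ay": 0, "az": 0},
  {"x": 0, "y": 0, "z": 0, "ax": 0, "ay": 0, "az": 0},
  {"x": 0, "y": 0, "z": -15, "ax": 0, "ay": 0, "az": 0},
  {"x": 0, "y": 0, "z": -40, "ax": 0, "ay": 0, "az": 0},
  {"x": 0, "y": 0, "z": -65, "ax": 0, "ay": 0, "az": 0},
  {"x": 0, "y": 0, "z": -80, "ax": 0, "ay": 0, "az": 0},
], claw=62)

```text
t: 16.35
ee_pos: [0.6328, -0.2123, 0.0901]
orientation: [[-0.001, 1.0, 0.004], [1.0, 0.001, -0.001], [-0.001, 0.004, -1.0]]
force: [0.6, -0.3, 0.5]
gripper_width: 0.0618
gripper_force: 0.0
```

Call:
send_rows([
  {"x": -2, "y": -15, "z": 0, "ax": 0, "ay": 0, "az": 0},
  {"x": -6, "y": -45, "z": 0, "ax": 0, "ay": 0, "az": 0},
  {"x": -11, "y": -80, "z": 5, "ax": 0, "ay": 0, "az": 0},
  {"x": -16, "y": -115, "z": 10, "ax": 0, "ay": 0, "az": 0},
  {"x": -21, "y": -147, "z": 20, "ax": 0, "ay": 0, "az": 0},
  {"x": -24, "y": -172, "z": 35, "ax": 0, "ay": 0, "az": 0},
  {"x": -25.5, "y": -184, "z": 50, "ax": 0, "ay": 0, "az": 0},
  {"x": -25.5, "y": -184, "z": 55, "ax": 0, "ay": 0, "az": 0},
])

```text
t: 17.02
ee_pos: [0.4435, -0.2376, 0.0309]
orientation: [[0.002, 1.0, -0.003], [1.0, -0.002, 0.001], [0.001, -0.003, -1.0]]
force: [-0.9, 0.7, -0.9]
gripper_width: 0.062
gripper_force: 0.0
```

Call:
send_rows([
  {"x": 0, "y": 0, "z": 2, "ax": 0, "ay": 0, "az": 0},
  {"x": 0, "y": 0, "z": 5, "ax": 0, "ay": 0, "az": 0},
  {"x": 0, "y": 0, "z": 5, "ax": 0, "ay": 0, "az": 0},
  {"x": 0, "y": 0, "z": 5, "ax": 0, "ay": 0, "az": 0},
  {"x": 0, "y": 0, "z": 5, "ax": 0, "ay": 0, "az": 0},
])

```text
t: 17.43
ee_pos: [0.4488, -0.2372, 0.0268]
orientation: [[-0.002, 1.0, 0.001], [1.0, 0.002, -0.0], [-0.0, 0.001, -1.0]]
force: [0.3, 0.1, -0.7]
gripper_width: 0.0619
gripper_force: 0.0
```

Call:
send_rows([
  {"x": 0, "y": 0, "z": 8, "ax": 0, "ay": 0, "az": 0},
  {"x": 0, "y": 0, "z": 16, "ax": 0, "ay": 0, "az": 0},
  {"x": 0, "y": 0, "z": 23, "ax": 0, "ay": 0, "az": 0},
  {"x": 0, "y": 0, "z": 26, "ax": 0, "ay": 0, "az": 0},
  {"x": 0, "y": 0, "z": 26, "ax": 0, "ay": 0, "az": 0},
])

```text
t: 17.85
ee_pos: [0.4467, -0.2369, -0.0009]
orientation: [[-0.001, 1.0, -0.002], [1.0, 0.001, 0.001], [0.001, -0.002, -1.0]]
force: [-0.3, -0.6, -0.1]
gripper_width: 0.062
gripper_force: 0.0
```

Call:
send_rows([
  {"x": 0, "y": 0, "z": 0, "ax": 0, "ay": 0, "az": 0},
  {"x": 0, "y": 0, "z": 0, "ax": 0, "ay": 0, "az": 0},
  {"x": 0, "y": 0, "z": 0, "ax": 0, "ay": 0, "az": 0},
  {"x": 0, "y": 0, "z": 0, "ax": 0, "ay": 0, "az": 0},
  {"x": 0, "y": 0, "z": 0, "ax": 0, "ay": 0, "az": 0},
  {"x": 0, "y": 0, "z": 0, "ax": 0, "ay": 0, "az": 0},
  {"x": 0, "y": 0, "z": 0, "ax": 0, "ay": 0, "az": 0},
  {"x": 0, "y": 0, "z": 0, "ax": 0, "ay": 0, "az": 0},
], claw=30)

```text
t: 18.52
ee_pos: [0.4477, -0.2374, 0.0006]
orientation: [[-0.001, 1.0, 0.0], [1.0, 0.001, -0.0], [-0.0, 0.0, -1.0]]
force: [-1.3, 0.6, 5.9]
gripper_width: 0.038
gripper_force: 45.2
```

Call:
send_rows([
  {"x": 0, "y": 0, "z": -12, "ax": 0, "ay": 0, "az": 0},
  {"x": 0, "y": 0, "z": -32, "ax": 0, "ay": 0, "az": 0},
  {"x": -1, "y": 8, "z": -55, "ax": 0, "ay": 0, "az": 0},
  {"x": -5, "y": 28, "z": -60, "ax": 0, "ay": 0, "az": 0},
  {"x": -12, "y": 60, "z": -60, "ax": 0, "ay": 0, "az": 0},
  {"x": -19, "y": 95, "z": -60, "ax": 0, "ay": 0, "az": 0},
  {"x": -26, "y": 130, "z": -60, "ax": 0, "ay": 0, "az": 0},
  {"x": -32, "y": 160, "z": -60, "ax": 0, "ay": 0, "az": 0},
])

```text
t: 19.18
ee_pos: [0.6099, -0.2689, 0.0612]
orientation: [[-0.002, 1.0, 0.001], [1.0, 0.002, -0.0], [-0.0, 0.001, -1.0]]
force: [0.4, -0.1, -1.4]
gripper_width: 0.0377
gripper_force: 45.4
```

Call:
send_rows([
  {"x": -3, "y": 18, "z": 0, "ax": 0, "ay": 0, "az": 0},
  {"x": -4.5, "y": 26.5, "z": 0, "ax": 0, "ay": 0, "az": 0},
  {"x": -4.5, "y": 26.5, "z": 0, "ax": 0, "ay": 0, "az": 0},
  {"x": -4.5, "y": 26.5, "z": 15, "ax": 0, "ay": 0, "az": 0},
  {"x": -4.5, "y": 26.5, "z": 30, "ax": 0, "ay": 0, "az": 0},
  {"x": -4.5, "y": 26.5, "z": 30, "ax": 0, "ay": 0, "az": 0},
  {"x": -4.5, "y": 26.5, "z": 30, "ax": 0, "ay": 0, "az": 0},
  {"x": -4.5, "y": 26.5, "z": 30, "ax": 0, "ay": 0, "az": 0},
])

```text
t: 19.85
ee_pos: [0.6331, -0.2736, 0.0299]
orientation: [[-0.001, 1.0, -0.001], [1.0, 0.001, 0.0], [0.0, -0.001, -1.0]]
force: [-0.6, -0.1, -1.0]
gripper_width: 0.0378
gripper_force: 45.4
```

Call:
send_rows([
  {"x": 0, "y": 0, "z": 10, "ax": 0, "ay": 0, "az": 0},
  {"x": 0, "y": 0, "z": 18, "ax": 0, "ay": 0, "az": 0},
  {"x": 0, "y": 0, "z": 23, "ax": 0, "ay": 0, "az": 0},
  {"x": 0, "y": 0, "z": 25, "ax": 0, "ay": 0, "az": 0},
  {"x": 0, "y": 0, "z": 25, "ax": 0, "ay": 0, "az": 0},
  {"x": 0, "y": 0, "z": 25, "ax": 0, "ay": 0, "az": 0},
])

```text
t: 20.35
ee_pos: [0.6341, -0.2736, 0.0052]
orientation: [[-0.001, 1.0, -0.0], [1.0, 0.001, -0.0], [-0.0, -0.0, -1.0]]
force: [-0.2, -0.2, -1.2]
gripper_width: 0.038
gripper_force: 45.4
```

Call:
send_rows([
  {"x": 0, "y": 0, "z": 0, "ax": 0, "ay": 0, "az": 0},
  {"x": 0, "y": 0, "z": 0, "ax": 0, "ay": 0, "az": 0},
  {"x": 0, "y": 0, "z": 0, "ax": 0, "ay": 0, "az": 0},
  {"x": 0, "y": 0, "z": 0, "ax": 0, "ay": 0, "az": 0},
  {"x": 0, "y": 0, "z": -15, "ax": 0, "ay": 0, "az": 0},
  {"x": 0, "y": 0, "z": -45, "ax": 0, "ay": 0, "az": 0},
  {"x": 0, "y": 0, "z": -80, "ax": 0, "ay": 0, "az": 0},
  {"x": 0, "y": 0, "z": -115, "ax": 0, "ay": 0, "az": 0},
], claw=60)

```text
t: 21.02
ee_pos: [0.6336, -0.2735, 0.1223]
orientation: [[-0.001, 1.0, -0.001], [1.0, 0.001, 0.0], [0.0, -0.001, -1.0]]
force: [0.5, -0.6, 0.2]
gripper_width: 0.0602
gripper_force: 0.0
```

Call:
send_rows([
  {"x": 18, "y": -1, "z": 0, "ax": 0, "ay": 0, "az": 0},
  {"x": 48, "y": -3, "z": 0, "ax": 0, "ay": 0, "az": 0},
  {"x": 83, "y": -5, "z": 0, "ax": 0, "ay": 0, "az": 0},
  {"x": 118, "y": -6, "z": 0, "ax": 0, "ay": 0, "az": 0},
  {"x": 153, "y": -8, "z": 0, "ax": 0, "ay": 0, "az": 0},
  {"x": 183, "y": -10, "z": 0, "ax": 0, "ay": 0, "az": 0},
  {"x": 203.5, "y": -10.5, "z": 10, "ax": 0, "ay": 0, "az": 0},
  {"x": 203.5, "y": -10.5, "z": 20, "ax": 0, "ay": 0, "az": 0},
])

```text
t: 21.68
ee_pos: [0.6245, -0.0629, 0.1016]
orientation: [[-0.009, 1.0, 0.002], [1.0, 0.009, 0.004], [0.004, 0.002, -1.0]]
force: [0.1, 0.5, 0.0]
gripper_width: 0.0602
gripper_force: 0.0
```

Call:
send_rows([
  {"x": 0, "y": 0, "z": 5, "ax": 0, "ay": 0, "az": 0},
  {"x": 0, "y": 0, "z": 15, "ax": 0, "ay": 0, "az": 0},
  {"x": 0, "y": 0, "z": 20, "ax": 0, "ay": 0, "az": 0},
  {"x": 0, "y": 0, "z": 20, "ax": 0, "ay": 0, "az": 0},
  {"x": 0, "y": 0, "z": 20, "ax": 0, "ay": 0, "az": 0},
  {"x": 0, "y": 0, "z": 20, "ax": 0, "ay": 0, "az": 0},
])

```text
t: 22.18
ee_pos: [0.6236, -0.0711, 0.0806]
orientation: [[0.0, 1.0, 0.0], [1.0, -0.0, -0.0], [-0.0, 0.0, -1.0]]
force: [-0.4, -0.3, -0.4]
gripper_width: 0.0599
gripper_force: 0.0
```

Call:
send_rows([
  {"x": 1, "y": 0, "z": 15, "ax": 0, "ay": 0, "az": 0},
  {"x": 1, "y": 0, "z": 30, "ax": 0, "ay": 0, "az": 0},
  {"x": 1, "y": 0, "z": 45, "ax": 0, "ay": 0, "az": 0},
  {"x": 1, "y": 0, "z": 58, "ax": 0, "ay": 0, "az": 0},
  {"x": 1, "y": 0, "z": 65, "ax": 0, "ay": 0, "az": 0},
  {"x": 1, "y": 0, "z": 65, "ax": 0, "ay": 0, "az": 0},
  {"x": 1, "y": 0, "z": 65, "ax": 0, "ay": 0, "az": 0},
])

```text
t: 22.77
ee_pos: [0.6234, -0.0692, 0.0153]
orientation: [[-0.001, 1.0, -0.0], [1.0, 0.001, -0.0], [-0.0, -0.0, -1.0]]
force: [0.1, -0.3, 0.5]
gripper_width: 0.0601
gripper_force: 0.0
```

Call:
send_rows([
  {"x": 0, "y": 0, "z": 0, "ax": 0, "ay": 0, "az": 0},
  {"x": 0, "y": 0, "z": 0, "ax": 0, "ay": 0, "az": 0},
  {"x": 0, "y": 0, "z": 0, "ax": 0, "ay": 0, "az": 0},
  {"x": 0, "y": 0, "z": 0, "ax": 0, "ay": 0, "az": 0},
  {"x": 0, "y": 0, "z": 0, "ax": 0, "ay": 0, "az": 0},
  {"x": 0, "y": 0, "z": 0, "ax": 0, "ay": 0, "az": 0},
  {"x": 0, "y": 0, "z": 0, "ax": 0, "ay": 0, "az": 0},
  {"x": 0, "y": 0, "z": 0, "ax": 0, "ay": 0, "az": 0},
], claw=22)

```text
t: 23.43
ee_pos: [0.6243, -0.0691, 0.0164]
orientation: [[-0.001, 1.0, 0.002], [1.0, 0.001, 0.0], [0.0, 0.002, -1.0]]
force: [-1.0, 0.3, 6.2]
gripper_width: 0.029
gripper_force: 44.5
```

Call:
send_rows([
  {"x": 0, "y": 0, "z": -12, "ax": 0, "ay": 0, "az": 0},
  {"x": 0, "y": 0, "z": -32, "ax": 0, "ay": 0, "az": 0},
  {"x": 1, "y": -8, "z": -55, "ax": 0, "ay": 0, "az": 0},
  {"x": 4, "y": -28, "z": -60, "ax": 0, "ay": 0, "az": 0},
  {"x": 8, "y": -58, "z": -60, "ax": 0, "ay": 0, "az": 0},
  {"x": 13, "y": -90, "z": -60, "ax": 0, "ay": 0, "az": 0},
  {"x": 18, "y": -122, "z": -60, "ax": 0, "ay": 0, "az": 0},
  {"x": 21, "y": -146, "z": -60, "ax": 0, "ay": 0, "az": 0},
])

```text
t: 24.1
ee_pos: [0.4739, -0.0478, 0.0754]
orientation: [[-0.001, 1.0, -0.002], [1.0, 0.001, 0.001], [0.001, -0.002, -1.0]]
force: [-0.7, -0.2, -1.3]
gripper_width: 0.0291
gripper_force: 44.9
```

Call:
send_rows([
  {"x": 2, "y": -10, "z": 0, "ax": 0, "ay": 0, "az": 0},
  {"x": 2, "y": -13, "z": 0, "ax": 0, "ay": 0, "az": 0},
  {"x": 2, "y": -13, "z": 0, "ax": 0, "ay": 0, "az": 0},
  {"x": 2, "y": -13, "z": 10, "ax": 0, "ay": 0, "az": 0},
  {"x": 2, "y": -13, "z": 22, "ax": 0, "ay": 0, "az": 0},
  {"x": 2, "y": -13, "z": 30, "ax": 0, "ay": 0, "az": 0},
  {"x": 2, "y": -13, "z": 30, "ax": 0, "ay": 0, "az": 0},
  {"x": 2, "y": -13, "z": 30, "ax": 0, "ay": 0, "az": 0},
])

```text
t: 24.77
ee_pos: [0.4646, -0.0465, 0.0446]
orientation: [[-0.001, 1.0, -0.001], [1.0, 0.001, -0.0], [-0.0, -0.001, -1.0]]
force: [0.1, -0.1, -1.7]
gripper_width: 0.0293
gripper_force: 44.8
```

Call:
send_rows([
  {"x": 0, "y": 0, "z": 8, "ax": 0, "ay": 0, "az": 0},
  {"x": 0, "y": 0, "z": 16, "ax": 0, "ay": 0, "az": 0},
  {"x": 0, "y": 0, "z": 22, "ax": 0, "ay": 0, "az": 0},
  {"x": 0, "y": 0, "z": 25, "ax": 0, "ay": 0, "az": 0},
  {"x": 0, "y": 0, "z": 25, "ax": 0, "ay": 0, "az": 0},
  {"x": 0, "y": 0, "z": 25, "ax": 0, "ay": 0, "az": 0},
])

```text
t: 25.27
ee_pos: [0.4642, -0.0463, 0.0201]
orientation: [[-0.001, 1.0, -0.0], [1.0, 0.001, -0.0], [-0.0, -0.0, -1.0]]
force: [0.3, 0.2, -1.4]
gripper_width: 0.0292
gripper_force: 44.9
```

Call:
send_rows([
  {"x": 0, "y": 0, "z": 0, "ax": 0, "ay": 0, "az": 0},
  {"x": 0, "y": 0, "z": 0, "ax": 0, "ay": 0, "az": 0},
  {"x": 0, "y": 0, "z": 0, "ax": 0, "ay": 0, "az": 0},
  {"x": 0, "y": 0, "z": 0, "ax": 0, "ay": 0, "az": 0},
  {"x": 0, "y": 0, "z": -15, "ax": 0, "ay": 0, "az": 0},
  {"x": 0, "y": 0, "z": -45, "ax": 0, "ay": 0, "az": 0},
  {"x": 0, "y": 0, "z": -85, "ax": 0, "ay": 0, "az": 0},
  {"x": 0, "y": 0, "z": -125, "ax": 0, "ay": 0, "az": 0},
], claw=55)

```text
t: 25.93
ee_pos: [0.4633, -0.0465, 0.1462]
orientation: [[-0.001, 1.0, -0.002], [1.0, 0.001, -0.001], [-0.001, -0.002, -1.0]]
force: [1.3, 2.0, 0.7]
gripper_width: 0.0547
gripper_force: 0.0
```

Call:
send_rows([
  {"x": 30, "y": 0, "z": -30, "ax": 0, "ay": 0, "az": 0},
  {"x": 65, "y": 5, "z": -40, "ax": 0, "ay": 0, "az": 0},
  {"x": 100, "y": 10, "z": -50, "ax": 0, "ay": 0, "az": 0},
  {"x": 135, "y": 10, "z": -50, "ax": 0, "ay": 0, "az": 0},
  {"x": 170, "y": 10, "z": -50, "ax": 0, "ay": 0, "az": 0},
  {"x": 205, "y": 10, "z": -50, "ax": 0, "ay": 0, "az": 0},
  {"x": 240, "y": 10, "z": -50, "ax": 0, "ay": 0, "az": 0},
  {"x": 270, "y": 10, "z": -50, "ax": 0, "ay": 0, "az": 0},
])

```text
t: 26.6
ee_pos: [0.4735, 0.2265, 0.1955]
orientation: [[-0.002, 1.0, 0.0], [1.0, 0.002, 0.001], [0.001, 0.0, -1.0]]
force: [0.6, 0.6, 0.1]
gripper_width: 0.055
gripper_force: 0.0
```

```bash
python3 - <<'E'
from workcell import robot
import cv2,numpy as np
from h import *
for n in('top','side'):
    f=robot.grab_frame(n);cv2.imwrite(f'pics/{n}1.png',f['image'][:,:,::-1])
    W=world(f)
    for k,(x,y,h) in dict(nut=(.628,.135,19),bolt=(.637,.072,63),bA=(.6315,-.2116,17),bB=(.634,-.2736,17),bush=(.4646,-.0465,48)).items():
        t=W[(np.hypot(W[...,0]-x,W[...,1]-y)<.026)&(W[...,2]>h/1000-.006)&(W[...,2]<h/1000+.005)]
        print(n,k,len(t),np.round([(t[:,i].min()+t[:,i].max())/2 for i in range(2)]+[np.median(t[:,2])],4) if len(t) else '')
E
```

```text
top nut 141 [0.6267 0.1357 0.0186]
top bolt 45 [0.6367 0.0719 0.0615]
top bA 196 [ 0.6308 -0.2102  0.0157]
top bB 194 [ 0.6332 -0.2743  0.0151]
top bush 90 [ 0.4633 -0.0486  0.0476]
side nut 153 [0.6285 0.1348 0.0194]
side bolt 43 [0.6376 0.0725 0.0626]
side bA 0 
side bB 0 
side bush 20 [ 0.464  -0.0426  0.0472]
```

View pics/side1.png

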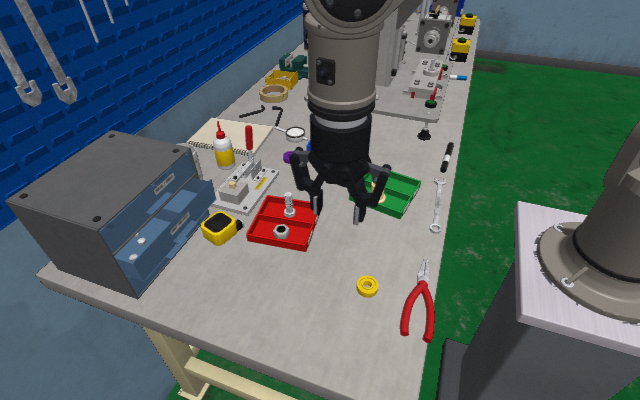

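View pics/top1.png

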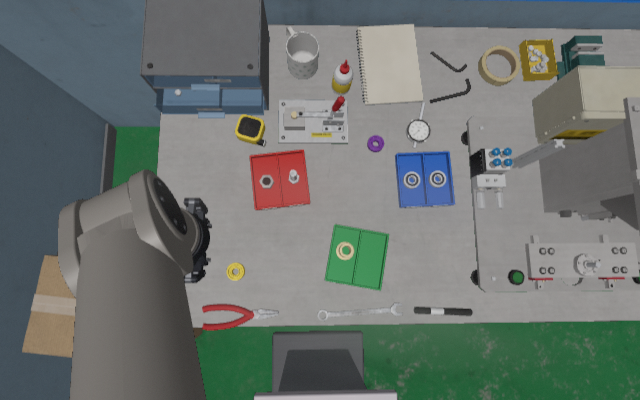

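The top view shows each part in its own bay: nut (266,181) and bolt (293,177) in red, bearings (412,180) and (438,180) in blue, bush (345,251) in green. The measured heights match parts resting on the bay floors, and nothing else has moved. The gripper is clear.

```bash
python3 -c "
from workcell import robot
print(robot.close_job())"
```

```text
the job is handed in; nothing more can be done
None
```

All five parts are in their own bays (bearings in blue, nut and bolt in red, bush in green), confirmed in the final camera check; I handed the job in at about 27 s, and no verdict came back.

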